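# Swing out the fold-away arm and hang the tape roll on it

## Robot

A 6-joint arm with a two-finger parallel gripper is mounted at the origin on a cart in front of the work surface, level with it; the furniture and walls round the work are solid. World frame = base frame: x ahead of the robot, y to its left, z up, the work surface at z = 0. Lengths are in m, angles in rad, forces in N, time in s.
With the tool pointing down it reaches from about 0.275 to 0.85 m from the base axis. Payload 19 kg.
Tool frame: the origin (TCP) lies on the mounting face of the last link; the fingertips stand 173 mm ahead of it and the grasp point (between the pads) lies 155 mm ahead of it; z points along the fingers, y is the line along which they close (so a half turn about z gives the same grasp; the last joint's range is limited). The gripper opens to 85 mm and grips with 20 to 120 N. Pads are 22 mm wide; open, the fingers measure 114 mm over their backs; the gripper's body (76 mm by 85 mm) begins 54 mm behind the grasp point. The pads swing forward as they close: fully open they stand 13 mm farther back than shut.
Start: joints at [1.16, 0.15, 1.437, -0, 1.554, -0.134], TCP at [0.157, 0.553, 0.405] pointing down, gripper open.
Joint ranges: [-2.8, 2.8], [-0.68, 2.1], [0.12, 2.68], [-1.39, 4.53], [0.16, 2.79], [-2.81, 2.81]. Speed limits (rad/s): [1.89, 1.89, 2.22, 3.01, 3.01, 3.01].

## Interface

Orientations are given as a 3x3 rotation matrix whose columns are the frame's x, y, z axes.
In Python, from bench import env gives the robot as it stands.
- The arm moves only by the shell command python3 -m jog 'ROWS' [OPENING] [FORCE]. ROWS is JSON, a list of rows, each a list of 6 numbers: the shift along the tool's x, y, z in cm, then the turn, a rotation vector about the tool's x, y, z in rad. A call has 1 to 10 rows; each row shifts and turns the commanded pose from where the row before left it, along the tool's axes as they then stand; what a row does not reach is not made up. A row lasts 1/12 s, in which the tool goes at most 41.7 mm and 7.16 degrees, less where a joint would pass 70% of its speed; a pose out of reach is approached as far as the arm can. A call is refused whole if a number of a shift passes 4.17 or a number of a turn 0.125, either way. A call with a gripper value outside its range is refused whole. OPENING is the gripper's target within -1 to 1 (fully open at 1, half-way at 0, shut at -1), set as the call begins (- or left out, the last holds). The fingers move at their own pace and stop on an object; FORCE is the grip in N (left out, the last holds). Time passes only in rows, so rows that do not move let the fingers close. It gives the time, the measured TCP pose, the force, the opening and the grip force at its end, in the units of the state.
- env.get_obs(): the state, without advancing time (a new reading comes with each control period).
- env.get_image(name): name is "scene" or "side" or "wrist"; returns a dict with "image" (384x512x3 uint8, red, green, blue), "z_map" (384x512 float32, m along the optical axis (not along the pixel's ray), 0 where there is no reading), "fov_y" (degrees; the focal length in pixels is half the picture's height over the tangent of half this angle, whatever the lens; pixels are square), "cx", "cy" (the principal point, pixels), "extrinsics" (4x4, takes a point from camera to world coordinates); the wrist camera has in their place "mount" (4x4, takes a point from camera to tool coordinates, whose origin is the TCP and whose axes are the flange's). Camera axes: x right, y down, z forward; pixel columns grow to the right and rows downward; lengths in m; the calibration is good to about 2 mm. The wrist camera is an equidistant fisheye: a pixel r from the principal point sees the ray r / f radians off the axis. A picture is of the moment at which its call begins: read the wrist's pose just before it.
- env.job_done(): hands the job in; it is judged then, once.
Trained networks look in a picture, given as the dict that the camera call returned (one of the last four; its "shot" number tells which), for a name from the list of things; names that differ only in an ending like _2 or _b are one class to them, and where a whole thing is asked for, a point or a joint stands for the part that bears it (a point fixed in the world has none). Each returns a list of dicts, best first, with "score" (0 to 1); they miss things now and then, are a little off and sometimes report something else, mostly with a low value. They report only what shows in the picture. A call takes as long as a camera call.
- env.cut_out(picture, query): "mask" (384x512 bool, what is visible of it).
- env.pinpoint(picture, query): "position" ([x, y, z] in m, in world coordinates, good to about 4 mm: a listed point, or the origin of a listed thing).
The state is a dict: "time_s": time; "joint_pos": joint angles; "dq": joint speeds; "joint_torque": joint torques, N m; "eef_pos": TCP position; "tool_rot": TCP orientation; "ft_force": force on the tool from outside, world axes, zero at the start; "ft_torque": the same for the moment, N m; "width": finger opening in m; "finger_force": force on a finger pad.
Only numpy, scipy, OpenCV 4.12 (cv2) and the standard library are available. Lean on these libraries where they do the work, as an engineer would, in place of code of your own. Each camera call takes 0.05 s, during which the arm holds its last target. There are 200 camera calls.

## Task

Clear the tape cradle: swing the folded arm of the roll rack fully out to its stop, then lift the roll of tape out of the cradle and hang it on that arm by its bore, behind the upturned end. Do not drop the roll, keep the roll that already hangs on the rack where it is, and do not disturb the other things on the bench.

Things in the scene. Friction and masses are not known exactly. Their poses are not given: they have to be found in the camera images.
- roll_rack: fixed roll rack: white punched back plate 296 mm wide, top 186 mm up, on a grey base; two steel arms hinged 14 mm before it. Origin on the bench, mid width, under the plate's front; front faces its -x, +y = robot's left. The arm to unfold is hinged at y +120 mm, 180 mm up; the other, hinged at y -120, already stands out and holds a roll. The base reaches x -85 mm and is 13 mm high
- fold_arm (a joint): swing of the folded arm about its upright hinge, rad: 0 = flat along the back plate (pointing to the rack's -y), 1.571 = its stop, straight out (rack's -x). Opens clockwise seen from above; starts at 0 to 0.3. Friction (0.16 N m, about 1.5 N at the end) keeps it where it is left; no spring
- fold_arm_hinge (a point): point on the hinge axis of the folding arm, on the axis of its bar (180 mm above the bench). Its axes turn with the arm: the arm points along its -y, z up. The bar is round, 10 mm thick, and runs level from here for 110 mm to the upturned end
- fold_arm_end (a point): point on the axis of the arm's upturned end: a round upright stub 12 mm thick with black cap, 110 mm from the hinge axis, rising to 38 mm above the bar's axis; this point is 24 mm above the bar's axis. The stub stands 32 mm clear above the back plate's top: it can be pinched from above and turns between the fingers
- tape_roll_centre (a point): centre of the loose white tape roll on edge in the cradle: 103 mm outside, bore 78 mm (wall 12 mm), 26 mm wide, 0.12 kg. Its z axis is the roll's axis, level. Pinched across its flat sides at the near or far part of the ring (43 mm from the centre) the fingers stay clear of an arm in the bore. Hanging, its centre is about 34 mm below the bar's axis
- roll_cradle: fixed steel cradle 130 x 64 mm on the bench; origin on the bench under its middle. Its two rollers and two cheek plates (44 mm high, 36 mm apart over their outsides) hold the roll on edge, the roll's axis along the cradle's y; the 38 mm high tear-off blade stands at its -x end. The roll's centre is about 67 mm above the bench
- hung_roll_centre (a point): centre of the yellow roll of tape (97 mm diameter, 24 mm wide) that hangs loose on the rack's other arm; leave it there
- big_weight (a point): centre of a loose brass weight, 36 mm wide, 40 mm high; bystander
- small_weight (a point): centre of a loose brass weight, 30 mm wide, 32 mm high; bystander
- tin (a point): centre of a round tin, 66 mm wide, 30 mm high; bystander
- driver (a point): screwdriver lying on the bench, 160 x 26 mm; bystander

How it is judged:
By the outcome, as a careful person would: the job done as asked, in the order asked, and still so for the second after the job is handed in, with the robot touching nothing.
It also fails if it takes over 58 s, if anything falls off the work surface, if the arm or the gripper's body presses on something with over 40 N, if the wrist force passes 120 N, or if a joint passes its speed limit or range.

## Working session

There is one attempt and no reset: what is moved stays moved. The work goes in short steps, Python scripts to look and compute and a shell command to move; the robot and the scene stay as the last step left them, time stands still between calls to the robot, and variables do not carry over. Pictures are saved under pics/ and viewed, at most 10 in all, crops included, and the job is handed in when it is done.

```bash
ls; mkdir -p pics; cat > h.py <<'E'
import numpy as np, cv2
from bench import env
np.set_printoptions(precision=4, suppress=True)
def save(p,n): cv2.imwrite('pics/'+n, cv2.cvtColor(p['image'],cv2.COLOR_RGB2BGR))
def pts(p,mask=None):
    "world points of a fixed camera's z_map in mask"
    h,w=p['z_map'].shape; f=h/2/np.tan(np.radians(p['fov_y'])/2)
    v,u=np.nonzero((p['z_map']>0)&(mask if mask is not None else True)); z=p['z_map'][v,u]
    P=np.c_[(u-p['cx'])/f*z,(v-p['cy'])/f*z,z]; E=p['extrinsics']
    return P@E[:3,:3].T+E[:3,3]
E
python3 - <<'E'
from h import *
o=env.get_obs(); print(o['eef_pos'],o['tool_rot'],o['width'],o['time_s'])
for n in ['scene','side']:
    p=env.get_image(n); save(p,n+'0.png')
    print(n, p['extrinsics'][:3,3])
    for q in ['roll_rack','fold_arm_hinge','fold_arm_end','tape_roll_centre','roll_cradle','hung_roll_centre','big_weight','small_weight','tin','driver']:
        r=env.pinpoint(p,q); print(q,[(round(x['score'],2),np.array(x['position'])) for x in r[:2]])
E
```

```text
pics
[0.1571 0.5531 0.4041] [[-0.9619  0.2733 -0.0005]
 [ 0.2733  0.9619 -0.0011]
 [ 0.0002 -0.0012 -1.    ]] 0.08565775456852043 0.0
scene [-0.1279 -0.9209  0.5933]
roll_rack [(0.73, array([ 0.5331, -0.3516,  0.0018]))]
fold_arm_hinge [(0.67, array([ 0.5698, -0.2289,  0.1777]))]
fold_arm_end [(0.5, array([ 0.5226, -0.3309,  0.204 ])), (0.38, array([ 0.3756, -0.2018, -0.0042]))]
tape_roll_centre [(0.93, array([0.4924, 0.0191, 0.0671])), (0.41, array([ 0.4353, -0.129 ,  0.021 ]))]
roll_cradle [(0.88, array([0.4945, 0.0212, 0.0024])), (0.32, array([0.4911, 0.0173, 0.0649]))]
hung_roll_centre []
big_weight [(0.56, array([ 0.4366, -0.1272,  0.0191]))]
small_weight [(0.58, array([ 0.3959, -0.0891,  0.0156])), (0.49, array([0.4993, 0.0191, 0.0005]))]
tin [(0.66, array([ 0.3938, -0.0877,  0.016 ])), (0.56, array([ 0.3322, -0.3076,  0.013 ]))]
driver [(0.83, array([ 0.3805, -0.2018, -0.0049]))]
side [ 0.472  -0.9168  0.6786]
roll_rack [(0.91, array([ 0.5299, -0.3463, -0.0015]))]
fold_arm_hinge [(0.7, array([ 0.5684, -0.234 ,  0.178 ]))]
fold_arm_end [(0.64, array([ 0.5216, -0.3286,  0.2046]))]
tape_roll_centre [(0.59, array([0.4902, 0.0208, 0.0692]))]
roll_cradle [(0.66, array([0.4909, 0.0147, 0.0009]))]
hung_roll_centre [(0.8, array([ 0.449 , -0.4395,  0.1421])), (0.23, array([ 0.3346, -0.3081,  0.0106]))]
big_weight [(0.48, array([ 0.4307, -0.1282,  0.0177]))]
small_weight [(0.42, array([ 0.394 , -0.0844,  0.016 ]))]
tin [(0.73, array([ 0.3367, -0.3076,  0.0115])), (0.46, array([ 0.5692, -0.2322,  0.1822]))]
driver [(0.79, array([ 0.3782, -0.2025, -0.0009]))]
```

View pics/scene0.png

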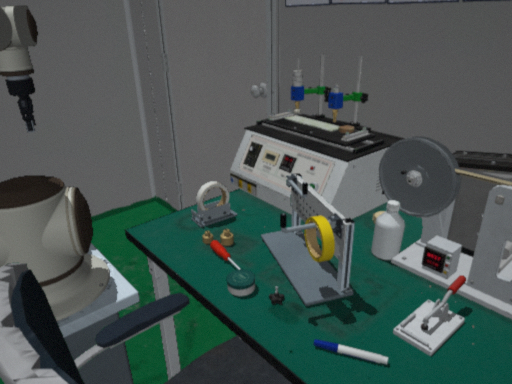

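View pics/side0.png

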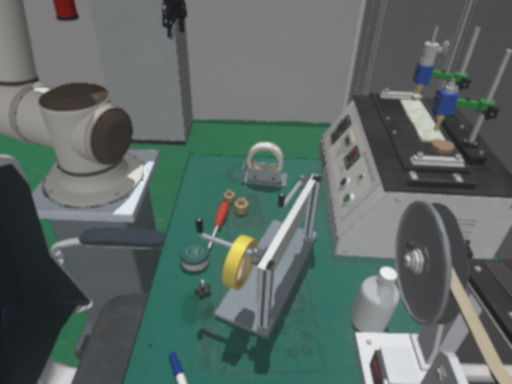

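```bash
python3 - <<'E'
from h import *
for n in ['scene','side']:
    p=env.get_image(n)
    P=pts(p)
    # back plate top edge
    k=(P[:,2]>.184)&(P[:,2]<.19)&(P[:,0]>.4)&(P[:,0]<.75)&(P[:,1]<-.15)&(P[:,1]>-.55)
    m=env.cut_out(p,'tape_roll_centre')[0]['mask']; Q=pts(p,m)
    print(n,'roll',Q.min(0),Q.max(0),len(Q)); 
    top=Q[Q[:,2]>Q[:,2].max()-.012]; x=np.linalg.svd(top[:,:2]-top[:,:2].mean(0))[2][0]; print('top',top.mean(0),'dir',np.degrees(np.arctan2(x[1],x[0])))
    c=env.cut_out(p,'roll_rack')[0]['mask']; R=pts(p,c)
    k=(R[:,2]>.183)&(R[:,2]<.189); T=R[k][:,:2]
    v,(a,b)=None,T[:2]
    if len(T)>5:
        l=cv2.fitLine(T.astype(np.float32),cv2.DIST_HUBER,0,.002,.002).ravel(); t=(T-l[2:])@l[:2]
        print('plate top',len(T),l,np.degrees(np.arctan2(l[1],l[0])),t.min(),t.max())
    cr=pts(p,env.cut_out(p,'roll_cradle')[0]['mask']); print('cradle',cr.min(0),cr.max(0))
    f=env.cut_out(p,'fold_arm')
    if f:
        F=pts(p,f[0]['mask']); k=F[:,2]>.205; print('arm',f[0]['score'],F.min(0),F.max(0),'stub',F[k].mean(0),k.sum())
E
```

```text
scene roll [ 0.4392 -0.0022 -0.5094] [1.1147 1.1259 0.1195] 454
top [0.4858 0.015  0.1136] dir 163.78438958838314
plate top 525 [ 0.3956  0.9184  0.5222 -0.3815] 66.69823 -0.11341325367091423 0.17863743415974861
cradle [ 0.4242 -0.0202 -0.0018] [0.5708 0.0726 0.0483]
arm 0.69 [ 0.5102 -0.3367  0.1469] [ 0.571  -0.2296  0.2196] stub [ 0.5164 -0.3328  0.212 ] 36
side roll [ 0.4089 -0.0099 -0.7692] [0.5406 1.4993 0.1165] 551
top [0.4911 0.0124 0.1109] dir -10.005855042738244
plate top 1003 [ 0.3848  0.923   0.5318 -0.367 ] 67.371414 -0.13178977334783815 0.16477042411435772
cradle [ 0.4281 -0.0223 -0.0049] [0.5568 0.0707 0.0448]
arm 0.64 [ 0.316  -0.5036 -0.0057] [0.6331 0.0436 0.2177] stub [ 0.439  -0.3779  0.2125] 99
```

The pictures match the network fixes. The loose roll is at scene (213,195), the folded arm's black stub at side (281,200), the standing arm's stub at side (199,225) with the yellow roll at (240,262), and the weights lie beside the driver. Next I turn the tool and go above the folded stub.

```bash
R='[0,0,0,0,0,0.1248]'
python3 -m jog '[[0,0,0,0,0,0.125],[0,0,0,0,0,0.125],[0,0,0,0,0,0.125],[0,0,0,0,0,0.125],[0,0,0,0,0,0.125],[0,0,0,0,0,0.125],[0,0,0,0,0,0.125],[0,0,0,0,0,0.125],[0,0,0,0,0,0.125],[0,0,0,0,0,0.125]]' 1
python3 -m jog '[[0,0,0,0,0,0.125],[0,0,0,0,0,0.125],[0,0,0,0,0,0.125],[0,0,0,0,0,0.125],[0,0,0,0,0,0.125],[0,0,0,0,0,0.125],[0,0,0,0,0,0.125],[0,0,0,0,0,0.125],[0,0,0,0,0,0.125],[0,0,0,0,0,0.125]]'
python3 -m jog '[[0,3.2,-0.1,0,0,0],[0,3.2,-0.1,0,0,0],[0,3.2,-0.1,0,0,0],[0,3.2,-0.1,0,0,0],[0,3.2,-0.1,0,0,0],[0,3.2,-0.1,0,0,0],[0,3.2,-0.1,0,0,0],[0,3.2,-0.1,0,0,0],[0,3.2,-0.1,0,0,0],[0,3.2,-0.1,0,0,0]]'
python3 -m jog '[[0,3.2,0,0,0,0],[0,3.2,0,0,0,0],[0,3.2,0,0,0,0],[0,3.2,0,0,0,0],[0,3.2,0,0,0,0],[0,3.2,0,0,0,0],[0,3.2,0,0,0,0],[0,3.2,0,0,0,0],[0,3.2,0,0,0,0],[0,3.2,0,0,0,0]]'
```

```text
time_s: 2.43
eef_pos: [0.1571, 0.5531, 0.4047]
tool_rot: [[-0.038, 0.999, -0.0], [0.999, 0.038, -0.0], [-0.0, -0.0, -1.0]]
ft_force: [0.4, -0.2, -0.2]
width: 0.0856
finger_force: 0.0
time_s: 3.27
eef_pos: [0.1572, 0.5531, 0.4047]
tool_rot: [[0.936, 0.351, -0.0], [0.351, -0.936, -0.0], [-0.0, 0.0, -1.0]]
ft_force: [-0.3, 0.1, -0.7]
width: 0.085
finger_force: 0.0
time_s: 4.1
eef_pos: [0.2713, 0.2527, 0.4149]
tool_rot: [[0.934, 0.357, 0.001], [0.357, -0.934, 0.0], [0.001, -0.0, -1.0]]
ft_force: [0.7, 0.7, 0.5]
width: 0.0853
finger_force: 0.0
time_s: 4.93
eef_pos: [0.3855, -0.0465, 0.4149]
tool_rot: [[0.934, 0.356, 0.001], [0.356, -0.934, -0.0], [0.001, 0.0, -1.0]]
ft_force: [0.3, 1.1, 0.2]
width: 0.0857
finger_force: 0.0
```

```bash
cat >> h.py <<'E'
def wpts(p,o,mask=None):
    "world points of the wrist fisheye's z_map"
    h,w=p['z_map'].shape; f=h/2/np.tan(np.radians(p['fov_y'])/2)
    v,u=np.nonzero((p['z_map']>0)&(mask if mask is not None else True)); z=p['z_map'][v,u]
    d=np.c_[u-p['cx'],v-p['cy']]; r=np.hypot(*d.T)+1e-9; th=r/f
    P=np.c_[d/r[:,None]*np.tan(th)[:,None]*z[:,None],z]; M=p['mount']
    P=P@M[:3,:3].T+M[:3,3]
    return P@np.array(o['tool_rot']).T+o['eef_pos']
def go(o,xyz,yaw=None,grasp=.155):
    "shift in tool axes (cm) to bring the grasp point to xyz"
    R=np.array(o['tool_rot']); g=np.array(o['eef_pos'])+R[:,2]*grasp
    return R.T@(np.array(xyz)-g)*100
E
python3 - <<'E'
from h import *
o=env.get_obs(); print(o['eef_pos'],o['tool_rot'],o['joint_pos'],o['time_s'])
p=env.get_image('wrist'); save(p,'w1.png')
for q in ['fold_arm_hinge','fold_arm_end','hung_roll_centre']:
    print(q,[(round(x['score'],2),np.array(x['position'])) for x in env.pinpoint(p,q)[:2]])
P=wpts(p,o); k=(P[:,2]>.2)&(P[:,2]<.225)&(np.hypot(P[:,0]-.522,P[:,1]+.33)<.03); print(P[k].mean(0),k.sum())
print(go(o,[.522,-.33,.25]))
E
```

```text
[ 0.3855 -0.0465  0.4149] [[ 0.9343  0.3564  0.0007]
 [ 0.3564 -0.9343 -0.0003]
 [ 0.0006  0.0005 -1.    ]] [-0.3191 -0.2549  1.8022 -0.      1.5936  0.8873] 4.9333
fold_arm_hinge []
fold_arm_end []
hung_roll_centre []
[nan nan nan] 0
[ 2.6385 31.3428  1.0095]<stdin>:6: RuntimeWarning: Mean of empty slice.
  ret = um.true_divide(
```

```bash
python3 -m jog '[[0.26,3,0,0,0,0],[0.26,3,0,0,0,0],[0.26,3,0,0,0,0],[0.26,3,0,0,0,0],[0.26,3,0,0,0,0],[0.26,3,0,0,0,0],[0.26,3,0,0,0,0],[0.26,3,0,0,0,0],[0.26,3,0,0,0,0],[0.3,0,0,0,0,0]]' 
python3 - <<'E'
from h import *
o=env.get_obs()
p=env.get_image('wrist'); save(p,'w1.png')
for q in ['fold_arm_hinge','fold_arm_end','hung_roll_centre','roll_rack']:
    print(q,[(round(x['score'],2),np.array(x['position'])) for x in env.pinpoint(p,q)[:2]])
P=wpts(p,o); k=(P[:,2]>.205)&(P[:,2]<.225)&(np.hypot(P[:,0]-.522,P[:,1]+.33)<.03); print(P[k].mean(0),P[k].min(0),P[k].max(0),k.sum())
print(go(o,[.522,-.33,.25]))
E
```

```text
time_s: 5.97
eef_pos: [0.5079, -0.29, 0.4139]
tool_rot: [[0.934, 0.356, -0.001], [0.356, -0.934, -0.0], [-0.001, 0.0, -1.0]]
ft_force: [0.7, -0.8, -0.3]
width: 0.0857
finger_force: 0.0
fold_arm_hinge [(0.83, array([ 0.5682, -0.2295,  0.1809]))]
fold_arm_end [(0.67, array([ 0.5224, -0.334 ,  0.2044]))]
hung_roll_centre []
roll_rack [(0.57, array([ 0.5355, -0.3481,  0.0042]))]
[ 0.5216 -0.3282  0.2152] [ 0.5142 -0.3353  0.2051] [ 0.5267 -0.3236  0.2204] 395
[-0.0954  4.2402  0.8903]
```

View pics/w1.png

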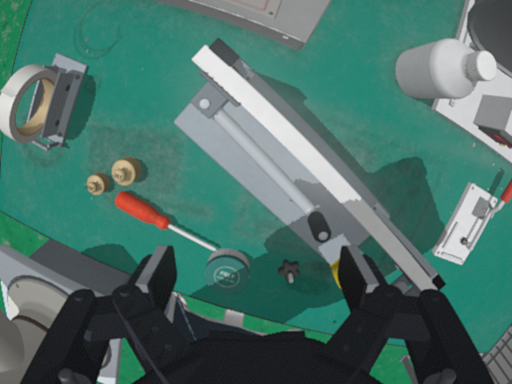

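The wrist view shows the stub's cap at (320,228), the bar running back to the hinge at (205,103) and the plate behind it. I'll centre on the stub, go down and pinch.

```bash
python3 -m jog '[[0,2,0,0,0,0],[-0.05,2.2,0,0,0,0],[0,0.1,0,0,0,0],[0,0,1.5,0,0,0],[0,0,1.5,0,0,0],[0,0,1.2,0,0,0],[0,0,0.7,0,0,0],[0,0,0,0,0,0],[0,0,0,0,0,0]]' 
python3 -m jog '[[0,0,0,0,0,0],[0,0,0,0,0,0],[0,0,0,0,0,0],[0,0,0,0,0,0],[0,0,0,0,0,0],[0,0,0,0,0,0],[0,0,0,0,0,0],[0,0,0,0,0,0]]' -1 30
python3 - <<'E'
from h import *
o=env.get_obs(); R=np.array(o['tool_rot']); g=o['eef_pos']+R[:,2]*.155; print(g,o['width'],o['ft_force'])
H=np.array([.568,-.231]); a=np.radians(-113); r=np.hypot(*(g[:2]-H)); a0=np.arctan2(*(g[:2]-H)[::-1]); print('r',r,'angle',np.degrees(a0))
aend=np.radians(157-360)
n=10; prev=g[:2]
for t in np.linspace(a0,aend,n+1)[1:]:
    q=H+.11*np.array([np.cos(t),np.sin(t)]); d=np.r_[q-prev,0]; print((R.T@d*100).round(2),q); prev=q
E
```

```text
time_s: 6.97
eef_pos: [0.5213, -0.3276, 0.3662]
tool_rot: [[0.934, 0.357, 0.0], [0.357, -0.934, -0.0], [0.0, 0.0, -1.0]]
ft_force: [0.4, 0.1, 0.3]
width: 0.0853
finger_force: 0.0
time_s: 7.63
eef_pos: [0.5212, -0.3282, 0.3659]
tool_rot: [[0.934, 0.357, -0.0], [0.357, -0.934, -0.001], [-0.0, 0.001, -1.0]]
ft_force: [-2.4, -2.8, 1.6]
width: 0.0113
finger_force: 29.6
[ 0.5212 -0.3283  0.2109] 0.011304494788204101 [-2.3928 -2.7756  1.6185]
r 0.10793806675061714 angle -115.66949707073861
[-1.21 -1.16 -0.  ] [ 0.5058 -0.3218]
[-0.85 -1.45 -0.  ] [ 0.4928 -0.3113]
[-0.62 -1.56 -0.  ] [ 0.4815 -0.2989]
[-0.37 -1.63 -0.  ] [ 0.4722 -0.285 ]
[-0.12 -1.67 -0.  ] [ 0.4651 -0.2698]
[ 0.13 -1.67 -0.  ] [ 0.4604 -0.2537]
[ 0.39 -1.63 -0.  ] [ 0.4582 -0.2371]
[ 0.63 -1.55 -0.  ] [ 0.4585 -0.2204]
[ 0.86 -1.44 -0.  ] [ 0.4614 -0.2039]
[ 1.07 -1.29 -0.  ] [ 0.4667 -0.188 ]
```

```bash
python3 -m jog '[[-1.1,-1.15,0,0,0,0],[-0.85,-1.45,0,0,0,0],[-0.62,-1.56,0,0,0,0],[-0.37,-1.63,0,0,0,0],[-0.12,-1.67,0,0,0,0]]'
python3 -m jog '[[0.13,-1.67,0,0,0,0],[0.39,-1.63,0,0,0,0],[0.63,-1.55,0,0,0,0],[0.86,-1.44,0,0,0,0],[0,0,0,0,0,0],[0,0,0,0,0,0]]'
python3 -m jog '[[0.45,-0.55,0,0,0,0],[0.3,-0.35,0,0,0,0],[0,0,0,0,0,0],[0,0,0,0,0,0]]'
```

```text
time_s: 8.05
eef_pos: [0.4653, -0.2691, 0.3659]
tool_rot: [[0.935, 0.356, 0.0], [0.356, -0.935, -0.001], [-0.0, 0.001, -1.0]]
ft_force: [0.8, -3.7, 0.7]
width: 0.0111
finger_force: 29.2
time_s: 8.55
eef_pos: [0.4623, -0.2026, 0.3658]
tool_rot: [[0.934, 0.358, -0.001], [0.358, -0.934, 0.001], [-0.001, -0.001, -1.0]]
ft_force: [-8.5, 3.5, 5.9]
width: 0.0115
finger_force: 31.9
time_s: 8.88
eef_pos: [0.466, -0.1923, 0.3658]
tool_rot: [[0.934, 0.357, -0.002], [0.357, -0.934, 0.001], [-0.001, -0.001, -1.0]]
ft_force: [-8.8, 3.4, 6.5]
width: 0.011
finger_force: 31.0
```

```bash
python3 -m jog '[[0.15,-0.35,0,0,0,0],[0.15,-0.25,0,0,0,0],[0,0,0,0,0,0],[0,0,0,0,0,0]]'
python3 -m jog '[[0.2,-0.2,0,0,0,0],[0.15,-0.15,0,0,0,0],[0,0,0,0,0,0],[0,0,0,0,0,0]]'
```

```text
time_s: 9.22
eef_pos: [0.467, -0.1869, 0.3659]
tool_rot: [[0.934, 0.356, 0.001], [0.356, -0.934, -0.003], [-0.001, 0.003, -1.0]]
ft_force: [0.1, -16.2, -1.3]
width: 0.0111
finger_force: 30.2
time_s: 9.55
eef_pos: [0.468, -0.1849, 0.3659]
tool_rot: [[0.935, 0.354, -0.003], [0.354, -0.935, -0.01], [-0.006, 0.008, -1.0]]
ft_force: [-17.0, -50.8, -2.1]
width: 0.0111
finger_force: 32.1
```

```bash
python3 -m jog '[[0,0,0,0,0,0],[0,0,0,0,0,0],[0,0,0,0,0,0],[0,0,0,0,0,0],[0,0,-1,0,0,0],[0,0,-2,0,0,0],[0,0,-2,0,0,0],[0,0,-2,0,0,0]]' 0.6
python3 - <<'E'
from h import *
o=env.get_obs()
ps=[('wrist',env.get_image('wrist')),('side',env.get_image('side')),('scene',env.get_image('scene'))]; save(ps[0][1],'w2.png')
for n,p in ps:
  for q in ['fold_arm_hinge','fold_arm_end','hung_roll_centre','tape_roll_centre','roll_cradle']:
    print(n,q,[(round(x['score'],2),np.array(x['position'])) for x in env.pinpoint(p,q)[:2]])
P=wpts(ps[0][1],o)
k=(P[:,2]>.207)&(P[:,2]<.225)&(np.hypot(P[:,0]-.467,P[:,1]+.187)<.02); print('stub',P[k].mean(0),P[k].min(0),P[k].max(0),k.sum())
k=(P[:,2]>.17)&(P[:,2]<.19)&(P[:,0]>.48)&(P[:,0]<.56)&(abs(P[:,1]+.187+(P[:,0]-.467)*.42)<.03); l=cv2.fitLine(P[k][:,:2].astype(np.float32),cv2.DIST_HUBER,0,.002,.002).ravel(); print('bar',l,np.degrees(np.arctan2(l[1],l[0])),P[k][:,2].max(),k.sum())
m=env.cut_out(ps[0][1],'tape_roll_centre')
if m:
  Q=wpts(ps[0][1],o,m[0]['mask']);Q=Q[Q[:,2]>.05];print('roll',Q.min(0),Q.max(0)); T=Q[Q[:,2]>.105][:,:2]; l=cv2.fitLine(T.astype(np.float32),cv2.DIST_HUBER,0,.002,.002).ravel(); print(T.mean(0),np.degrees(np.arctan2(l[1],l[0])))
E
```

```text
time_s: 10.22
eef_pos: [0.4689, -0.1807, 0.4373]
tool_rot: [[0.934, 0.357, 0.0], [0.357, -0.934, -0.0], [0.0, 0.0, -1.0]]
ft_force: [0.2, -0.5, 0.8]
width: 0.0685
finger_force: 0.0
wrist fold_arm_hinge [(0.72, array([ 0.5698, -0.231 ,  0.1793])), (0.72, array([0.491 , 0.0198, 0.0658]))]
wrist fold_arm_end [(0.97, array([ 0.4673, -0.1913,  0.2045]))]
wrist hung_roll_centre [(0.72, array([ 0.4458, -0.4429,  0.1436]))]
wrist tape_roll_centre [(0.58, array([0.4934, 0.0205, 0.065 ]))]
wrist roll_cradle [(0.64, array([0.4912, 0.0169, 0.0046]))]
side fold_arm_hinge []
side fold_arm_end [(0.87, array([ 0.4667, -0.1875,  0.2045]))]
side hung_roll_centre [(0.92, array([ 0.4525, -0.4424,  0.143 ])), (0.2, array([ 0.4685, -0.1857,  0.204 ]))]
side tape_roll_centre [(0.64, array([0.4873, 0.018 , 0.0674]))]
side roll_cradle [(0.93, array([ 0.4866,  0.0185, -0.0035]))]
scene fold_arm_hinge [(0.6, array([ 0.5329, -0.3517, -0.0035])), (0.49, array([ 0.5715, -0.229 ,  0.1733]))]
scene fold_arm_end [(0.64, array([ 0.5325, -0.3515, -0.0008])), (0.61, array([ 0.4685, -0.1885,  0.2074]))]
scene hung_roll_centre [(0.8, array([ 0.4453, -0.4381,  0.1485]))]
scene tape_roll_centre []
scene roll_cradle []
stub [ 0.4683 -0.1873  0.2161] [ 0.461  -0.1938  0.207 ] [ 0.4733 -0.182   0.2201] 291
bar [ 0.9154 -0.4026  0.5218 -0.2099] -23.743528 0.18982860407912505 1396
roll [ 0.4616 -0.2334  0.1675] [ 0.5725 -0.182   0.2201]
[ 0.5088 -0.2046] -23.535246
```

View pics/w2.png

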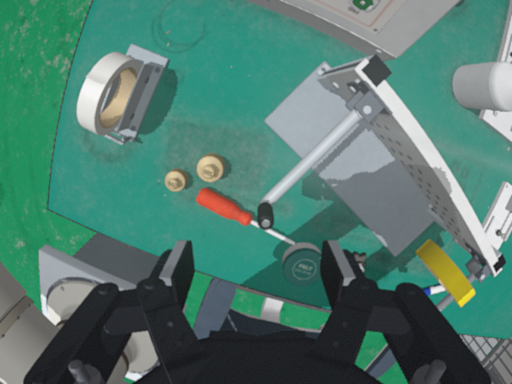

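The arm stands straight out: stub at (265,215), hinge at (365,105), bar direction 156° against the plate normal at 157°. The yellow roll is unmoved at (445,272), and the white roll is at (105,95). Next I turn to the roll's axis and look from near.

```bash
python3 -m jog '[[0,0,0,0,0,0.119],[0,0,0,0,0,0.119],[0,0,0,0,0,0.119],[0,0,0,0,0,0.119],[0,0,0,0,0,0.119]]' 0.6
python3 -m jog '[[-0.9,-2.5,0,0,0,0],[-0.9,-2.5,0,0,0,0],[-0.8,-2.5,0,0,0,0],[-0.8,-2.5,0,0,0,0],[-0.8,-2.5,0,0,0,0],[-0.8,-2.5,0,0,0,0],[-0.8,-2.5,0,0,0,0],[-0.8,-2.5,0,0,0,0],[0,0,0,0,0,0]]'
cat > roll.py <<'E'
from h import *
o=env.get_obs(); p=env.get_image('wrist')
for q in ['tape_roll_centre','roll_cradle']:
    print(q,[(round(x['score'],2),np.array(x['position'])) for x in env.pinpoint(p,q)[:2]])
P=wpts(p,o); Q=P[(P[:,2]>.075)&(P[:,2]<.125)&(np.hypot(P[:,0]-.491,P[:,1]-.018)<.08)]
print('roll',Q.min(0),Q.max(0),len(Q))
T=Q[Q[:,2]>.1][:,:2]; l=cv2.fitLine(T.astype(np.float32),cv2.DIST_HUBER,0,.002,.002).ravel(); a=np.arctan2(l[1],l[0]); n=np.array([-l[1],l[0]]); s=(T-l[2:])@n
print('top',T.mean(0),np.degrees(a),'across',np.percentile(s,[1,99]),'mid',l[2:]+n*np.percentile(s,[1,99]).mean())
E
cat >> roll.py <<'E'
save(p,'w3.png'); print(o['eef_pos'],o['tool_rot'])
E
python3 roll.py
```

```text
time_s: 11.58
eef_pos: [0.469, -0.181, 0.4357]
tool_rot: [[0.972, -0.234, -0.0], [-0.234, -0.972, -0.0], [0.0, 0.0, -1.0]]
ft_force: [-0.0, -0.6, -0.2]
width: 0.0684
finger_force: 0.0
time_s: 12.33
eef_pos: [0.4497, 0.032, 0.436]
tool_rot: [[0.974, -0.226, 0.0], [-0.226, -0.974, 0.001], [0.0, -0.001, -1.0]]
ft_force: [0.0, -1.3, -0.3]
width: 0.068
finger_force: 0.0
tape_roll_centre []
roll_cradle [(0.91, array([0.4926, 0.0195, 0.0005]))]
roll [0.4427 0.0006 0.0751] [0.5425 0.0367 0.1205] 2301
top [0.4942 0.0189] -6.8416147 across [-0.0127  0.0128] mid [0.4942 0.0189]
[0.4497 0.032  0.436 ] [[ 0.9742 -0.2256  0.0005]
 [-0.2256 -0.9742  0.001 ]
 [ 0.0002 -0.0011 -1.    ]]
```

View pics/w3.png

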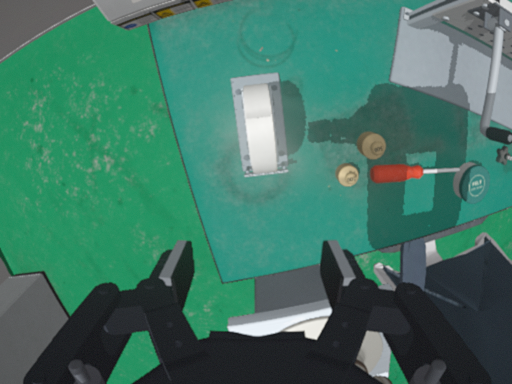

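The view shows the roll in its cradle at (260,130) from above, running along -7°, with the weights at (372,146) and (347,175) and the machine only at the top edge. I'll turn and tilt for a far-side pinch, first checking the clearance behind.

```bash
python3 -m jog '[[0,0,0,0,0,-0.107],[0,0,0,0,-0.1,0],[0,0,0,0,-0.1,0],[0,0,0,0,-0.1,0],[0,0,0,0,0,0],[0,0,0,0,0,0]]' 0
python3 - <<'E'
from h import *
o=env.get_obs(); print(o['eef_pos'],o['tool_rot'],o['width'],o['joint_pos'])
p=env.get_image('scene'); P=pts(p); k=(P[:,0]>.57)&(P[:,0]<.9)&(P[:,1]>-.15)&(P[:,1]<.25)&(P[:,2]>.05)&(P[:,2]<.6)
Q=P[k]; print(np.percentile(Q,[0.5,5],axis=0),Q.max(0))
a=np.radians(-6.8); c=np.array([.4935,.019,.067]); x=np.array([np.cos(a),np.sin(a),0])
g=c+x*.043+[0,0,.014]; print('g',g,go(o,g), go(o,g+[0,0,.08]))
E
```

```text
time_s: 12.98
eef_pos: [0.451, 0.028, 0.4351]
tool_rot: [[0.948, -0.124, -0.292], [-0.119, -0.992, 0.036], [-0.294, 0.0, -0.956]]
ft_force: [-0.2, -0.3, 0.2]
width: 0.0429
finger_force: 0.0
[0.451  0.028  0.4351] [[ 0.9485 -0.1241 -0.2916]
 [-0.1186 -0.9923  0.0364]
 [-0.2938  0.0001 -0.9559]] 0.04287392023957855 [-0.1102 -0.0249  1.5754  0.0043  1.8892  1.5857]
[[ 0.659  -0.148   0.0517]
 [ 0.6649 -0.1394  0.0693]] [0.8998 0.1666 0.4339]
g [0.5362 0.0139 0.081 ] [18.6578  0.3337 15.815 ] [16.3071  0.3346  8.1681]
```

```bash
python3 -m jog '[[0,0,0,0,0.075,0],[0,0,0,0,0.075,0],[0,0,0,0,0,0],[0,0,0,0,0,0]]' 0.1
python3 - <<'E'
from h import *
o=env.get_obs(); print(o['eef_pos'],o['tool_rot'],o['width'])
a=np.radians(-6.8); c=np.array([.4935,.019,.067]); x=np.array([np.cos(a),np.sin(a),0])
g=c+x*.043+[0,0,.014]; print('g',g,go(o,g), go(o,g+[0,0,.07]))
E
```

```text
time_s: 13.37
eef_pos: [0.4497, 0.0287, 0.4363]
tool_rot: [[0.981, -0.123, -0.147], [-0.122, -0.992, 0.018], [-0.148, 0.0, -0.989]]
ft_force: [0.6, 0.5, -0.2]
width: 0.0469
finger_force: 0.0
[0.4497 0.0287 0.4363] [[ 0.9814 -0.1231 -0.147 ]
 [-0.1218 -0.9924  0.0182]
 [-0.1482  0.0001 -0.989 ]] 0.046905045922335256
g [0.5362 0.0139 0.081 ] [13.9297  0.401  18.3388] [12.8926  0.4016 11.4161]
```

```bash
python3 -m jog '[[2.6,0.1,0,0,0,0],[2.6,0.1,0,0,0,0],[2.6,0.1,2,0,0,0],[2.6,0.1,3,0,0,0],[2.5,0,3.4,0,0,0],[0,0,3,0,0,0],[0,0,0,0,0,0],[0,0,0,0,0,0]]'
sed -i 's/w3.png/w4.png/' roll.py; cat >> roll.py <<'E'
a=np.radians(-6.8); c=np.array([.4935,.019,.067]); x=np.array([np.cos(a),np.sin(a),0])
g=c+x*.043+[0,0,.014]; print(go(o,g))
E
python3 roll.py
```

```text
time_s: 14.03
eef_pos: [0.5591, 0.0112, 0.3037]
tool_rot: [[0.981, -0.123, -0.152], [-0.122, -0.992, 0.019], [-0.153, 0.0, -0.988]]
ft_force: [0.3, -0.7, 0.9]
width: 0.0468
finger_force: 0.0
tape_roll_centre []
roll_cradle []
roll [0.4609 0.0009 0.0751] [0.5435 0.0347 0.1201] 4427
top [0.5068 0.0175] -6.1330338 across [-0.0128  0.0128] mid [0.503  0.0179]
[0.5591 0.0112 0.3037] [[ 0.9807 -0.1229 -0.152 ]
 [-0.1215 -0.9924  0.0187]
 [-0.1531  0.0001 -0.9882]]
[1.1351 0.0144 6.8632]
```

View pics/w4.png

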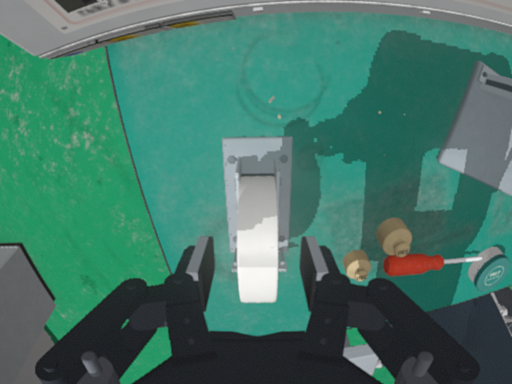

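The roll's centre line at column 258 lies midway between the fingers (about 207 and 307), and it runs straight along the image. I'll go down and grip.

```bash
python3 -m jog '[[0.6,0,0,0,0,0],[0.5,0,1.5,0,0,0],[0,0,1.7,0,0,0],[0,0,1.7,0,0,0],[0,0,1.2,0,0,0],[0,0,0.75,0,0,0],[0,0,0,0,0,0],[0,0,0,0,0,0]]'
python3 -m jog '[[0,0,0,0,0,0],[0,0,0,0,0,0],[0,0,0,0,0,0],[0,0,0,0,0,0],[0,0,0,0,0,0],[0,0,0,0,0,0]]' -1 70
python3 -m jog '[[0.15,0,-1,0,0,0],[0.23,0,-1.5,0,0,0],[0.38,0,-2.5,0,0,0],[0.45,0,-3,0,0,0],[0.45,0,-3,0,0,0],[0.45,0,-3,0,0,0],[0,0,0,0,0,0],[0,0,0,0,0,0]]'
python3 - <<'E'
from h import *
o=env.get_obs(); R=np.array(o['tool_rot']);print(o['eef_pos'],R,o['joint_pos'])
p=env.get_image('scene');q=env.get_image('side');w=env.get_image('wrist');save(w,'w5.png')
for n,i in [('scene',p),('side',q),('wrist',w)]:
    r=env.pinpoint(i,'tape_roll_centre'); print(n,[(round(x['score'],2),np.array(x['position']),R.T@(np.array(x['position'])-o['eef_pos'])) for x in r[:2]])
cv2.imwrite('pics/s5.png',cv2.cvtColor(cv2.resize(np.hstack([p['image'][100:292,100:356],q['image'][40:232,150:406]]),None,fx=1.5,fy=1.5),cv2.COLOR_RGB2BGR))
E
```

```text
time_s: 14.85
eef_pos: [0.5602, 0.0112, 0.2355]
tool_rot: [[0.981, -0.123, -0.148], [-0.122, -0.992, 0.018], [-0.149, 0.0, -0.989]]
ft_force: [0.2, 0.1, 0.5]
width: 0.047
finger_force: 0.0
time_s: 15.35
eef_pos: [0.5603, 0.0111, 0.2358]
tool_rot: [[0.982, -0.123, -0.146], [-0.122, -0.992, 0.018], [-0.147, 0.0, -0.989]]
ft_force: [2.6, -0.5, 6.4]
width: 0.0244
finger_force: 68.7
time_s: 16.02
eef_pos: [0.6017, 0.006, 0.3718]
tool_rot: [[0.982, -0.123, -0.146], [-0.122, -0.992, 0.018], [-0.147, 0.0, -0.989]]
ft_force: [-0.4, -0.3, -2.5]
width: 0.0239
finger_force: 68.9
[0.6017 0.006  0.3718] [[ 0.9816 -0.123  -0.1458]
 [-0.1216 -0.9924  0.018 ]
 [-0.1469  0.0001 -0.9892]] [-0.1182  0.2641  1.3708  0.0007  1.6542  1.5759]
scene [(0.94, array([0.5333, 0.0151, 0.1986]), array([-0.0428, -0.0006,  0.1815]))]
side [(0.71, array([0.5284, 0.0149, 0.2031]), array([-0.0482,  0.0002,  0.1777]))]
wrist []
```

View pics/s5.png

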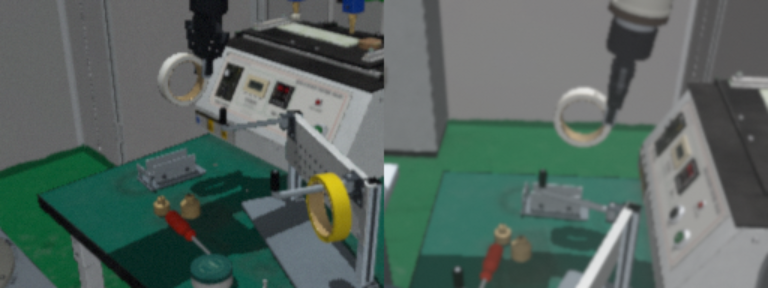

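The roll is held at crop (182,80) and (585,115), clear of the empty cradle, and the bystanders have not moved. I'll pull back and turn it to the arm's direction.

```bash
python3 -m jog '[[-1.5,0.2,0.2,0,0,0],[-2.7,0.34,0.4,0,0,0],[-2.7,0.34,0.4,0,0,0],[-2.4,0.3,0.4,0,0,0],[-1.5,0.2,0.2,0,0,0],[0,0,0,0,0,0]]'
python3 -m jog '[[0,0,0,-0.0086,0,-0.0577],[0,0,0,-0.0171,0,-0.1154],[0,0,0,-0.0171,0,-0.1154],[0,0,0,-0.0171,0,-0.1154],[0,0,0,-0.0171,0,-0.1154],[0,0,0,-0.0171,0,-0.1154],[0,0,0,-0.0171,0,-0.1154],[0,0,0,-0.0171,0,-0.1154],[0,0,0,-0.0171,0,-0.1154],[0,0,0,-0.0171,0,-0.1154]]'
python3 -m jog '[[0,0,0,-0.0171,0,-0.1154],[0,0,0,-0.0086,0,-0.0577],[0,0,0,0,0,0],[0,0,0,0,0,0]]'
cat > plan.py <<'E'
from h import *
o=env.get_obs(); R=np.array(o['tool_rot']);print(o['eef_pos'],R,o['joint_pos'])
C=[]
for n in ['scene','side']:
    i=env.get_image(n); r=env.pinpoint(i,'tape_roll_centre')
    print(n,[(round(x['score'],2),np.array(x['position']),R.T@(np.array(x['position'])-o['eef_pos'])) for x in r[:2]])
y=R[:,1]; print('axis',np.degrees(np.arctan2(y[1],y[0])),y[2])
c=o['eef_pos']+R@[-.043,0,.178]; print('roll',c)
H=np.array([.5695,-.231]); u=np.array([np.cos(np.radians(156.6)),np.sin(np.radians(156.6))])
for s,z in [(.165,.197),(.058,.197),(.058,.147)]:
    t=np.r_[H+s*u,z]; print(s,t,R.T@(t-c)*100)
E
python3 plan.py
```

```text
time_s: 16.82
eef_pos: [0.489, 0.006, 0.3705]
tool_rot: [[0.981, -0.123, -0.149], [-0.121, -0.992, 0.018], [-0.15, 0.0, -0.989]]
ft_force: [-0.9, -0.6, -0.7]
width: 0.0239
finger_force: 68.9
time_s: 17.65
eef_pos: [0.4916, 0.0059, 0.37]
tool_rot: [[0.541, 0.837, -0.084], [0.828, -0.548, -0.122], [-0.148, -0.003, -0.989]]
ft_force: [0.8, -0.6, -1.9]
width: 0.024
finger_force: 68.9
time_s: 17.98
eef_pos: [0.4915, 0.0058, 0.3701]
tool_rot: [[0.397, 0.916, -0.062], [0.906, -0.401, -0.134], [-0.148, -0.003, -0.989]]
ft_force: [-0.4, 1.2, -2.2]
width: 0.0238
finger_force: 68.9
[0.4915 0.0058 0.3701] [[ 0.3965  0.9159 -0.0621]
 [ 0.9061 -0.4014 -0.1339]
 [-0.1476 -0.0031 -0.989 ]] [-0.1023  0.0118  1.6601 -0.1402  1.5188  0.3212]
scene [(0.72, array([ 0.467 , -0.0577,  0.198 ]), array([-0.0419,  0.0036,  0.1803]))]
side [(0.71, array([ 0.4601, -0.0576,  0.2039]), array([-0.0454, -0.0027,  0.1749])), (0.23, array([ 0.5685, -0.2306,  0.1801]), array([-0.1556,  0.1661,  0.2148]))]
axis -23.6631410447733 -0.0031168758240385027
roll [ 0.4634 -0.057   0.2004]
0.165 [ 0.4181 -0.1655  0.197 ] [-11.5768   0.2081   2.0745]
0.058 [ 0.5163 -0.208   0.197 ] [-11.5332  10.9079   2.0343]
0.058 [ 0.5163 -0.208   0.147 ] [-10.7953  10.9235   6.9795]
```

```bash
python3 -m jog '[[-1.2,0,0.2,0,0,0],[-2.4,0,0.4,0,0,0],[-2.4,0.1,0.45,0,0,0],[-2.4,0.1,0.45,0,0,0],[-2,0,0.35,0,0,0],[-1.2,0,0.2,0,0,0],[0,0,0,0,0,0],[0,0,0,0,0,0],[0,0,0,0,0,0]]'
cat >> plan.py <<'E'
i=env.get_image('wrist'); save(i,'w6.png'); j=env.get_image('side'); k=env.get_image('scene')
for n,m in [('wrist',i),('side',j),('scene',k)]: print(n,[(round(x['score'],2),np.array(x['position'])) for x in env.pinpoint(m,'fold_arm_end')[:1]])
W=cv2.resize(i['image'],(400,300)); S=cv2.resize(j['image'][110:260,180:380],(400,300)); A=cv2.resize(k['image'][120:270,180:380],(400,300))
cv2.imwrite('pics/c6.png',cv2.cvtColor(np.vstack([np.hstack([S,A]),np.hstack([W,W*0])]),cv2.COLOR_RGB2BGR))
E
python3 plan.py
```

```text
time_s: 18.93
eef_pos: [0.4461, -0.1028, 0.3673]
tool_rot: [[0.395, 0.917, -0.061], [0.907, -0.4, -0.134], [-0.147, -0.003, -0.989]]
ft_force: [0.5, 0.5, -1.1]
width: 0.0241
finger_force: 68.9
[ 0.4461 -0.1028  0.3673] [[ 0.395   0.9166 -0.0613]
 [ 0.9068 -0.3997 -0.1341]
 [-0.1474 -0.0026 -0.9891]] [-0.3467 -0.0691  1.7446 -0.1481  1.4794  0.0789]
scene [(0.66, array([ 0.4215, -0.1676,  0.196 ]), array([-0.0432,  0.0038,  0.1796]))]
side [(0.57, array([ 0.4143, -0.1666,  0.2005]), array([-0.0458, -0.0033,  0.1755]))]
axis -23.562231769006782 -0.0026487285907310573
roll [ 0.4182 -0.1657  0.1976]
0.165 [ 0.4181 -0.1655  0.197 ] [ 0.0205 -0.0243  0.0541]
0.058 [ 0.5163 -0.208   0.197 ] [ 0.0463 10.6756  0.0216]
0.058 [ 0.5163 -0.208   0.147 ] [ 0.7833 10.6888  4.967 ]
wrist []
side [(0.83, array([ 0.4691, -0.1871,  0.2034]))]
scene [(0.61, array([ 0.4668, -0.1878,  0.209 ]))]
```

View pics/c6.png

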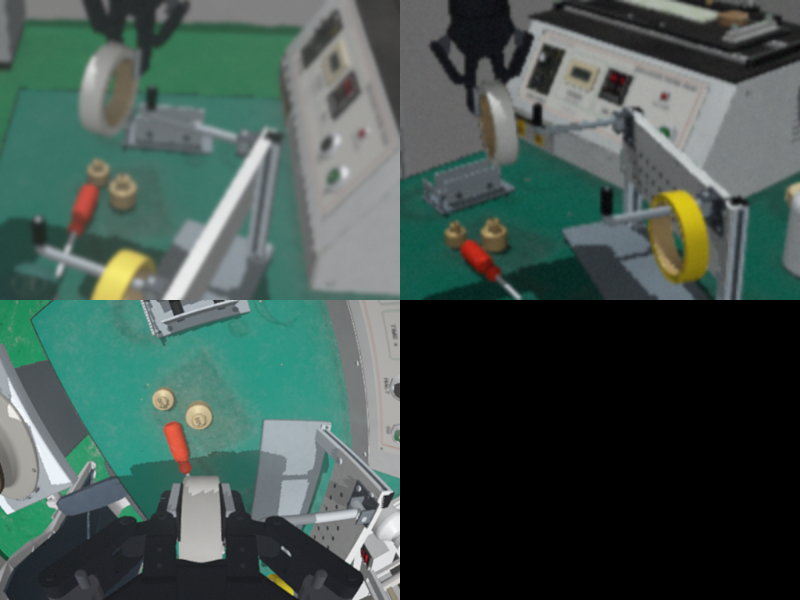

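The crops show the roll just outside the upturned end, with the stub at (152,97) level with its bore and the axes in line. I'll slide it in over the stub.

```bash
python3 -m jog '[[0,0.7,0,0,0,0],[0,1.4,0,0,0,0],[0,1.6,0,0,0,0],[0,1.6,0,0,0,0],[0,0,0,0,0,0]]'
python3 -m jog '[[0,1.6,0,0,0,0],[0,1.6,0,0,0,0],[0,1.4,0,0,0,0],[0,0.8,0,0,0,0],[0,0,0,0,0,0],[0,0,0,0,0,0]]'
sed -i 's/6.png/7.png/' plan.py; python3 plan.py
```

```text
time_s: 19.85
eef_pos: [0.4968, -0.1252, 0.3667]
tool_rot: [[0.395, 0.917, -0.061], [0.907, -0.4, -0.134], [-0.148, -0.002, -0.989]]
ft_force: [1.2, 0.3, -0.9]
width: 0.0239
finger_force: 69.1
time_s: 20.35
eef_pos: [0.5441, -0.1456, 0.3666]
tool_rot: [[0.394, 0.917, -0.062], [0.907, -0.399, -0.134], [-0.148, -0.004, -0.989]]
ft_force: [0.1, 0.1, -1.3]
width: 0.024
finger_force: 69.2
[ 0.5441 -0.1456  0.3666] [[ 0.3945  0.9168 -0.0622]
 [ 0.907  -0.3993 -0.1339]
 [-0.1476 -0.0037 -0.989 ]] [-0.359   0.1513  1.5169 -0.1483  1.4857  0.065 ]
scene [(0.86, array([ 0.5185, -0.2105,  0.1981]), array([-0.0441,  0.003 ,  0.1769]))]
side [(0.87, array([ 0.5128, -0.2083,  0.1975]), array([-0.0443, -0.0031,  0.1775])), (0.67, array([ 0.4324, -0.1266,  0.0168]), array([ 0.0248, -0.1087,  0.3503]))]
axis -23.536892344513543 -0.003657930847015812
roll [ 0.5161 -0.2084  0.1968]
0.165 [ 0.4181 -0.1655  0.197 ] [  0.0299 -10.7002   0.0197]
0.058 [ 0.5163 -0.208   0.197 ] [ 0.0494 -0.0003 -0.0228]
0.058 [ 0.5163 -0.208   0.147 ] [0.7873 0.018  4.9225]
wrist []
side [(0.56, array([ 0.4675, -0.1894,  0.2053]))]
scene [(0.7, array([ 0.4679, -0.1884,  0.2086]))]
```

View pics/c7.png

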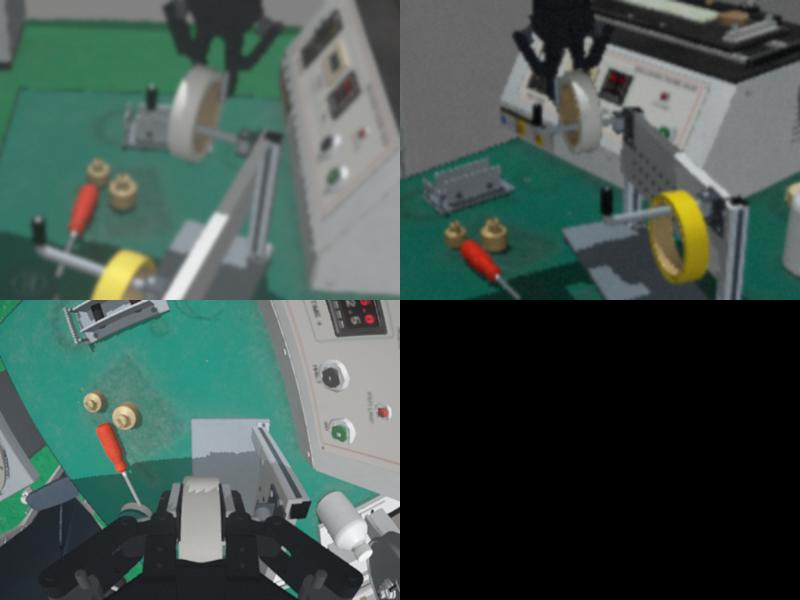

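The roll is threaded: the bar passes through its bore (215,130 in the side crop) and the stub is outside it. I'll lower it and watch the force.

```bash
python3 -m jog '[[0.1,-0.1,0.7,0,0,0],[0.2,0,1.3,0,0,0],[0.2,0,1.3,0,0,0],[0.12,0,0.8,0,0,0],[0,0,0,0,0,0],[0,0,0,0,0,0]]'
python3 -m jog '[[0.04,0,0.3,0,0,0],[0.03,0,0.2,0,0,0],[0,0,0,0,0,0],[0,0,0,0,0,0]]'
python3 -m jog '[[0.03,0,0.2,0,0,0],[0,0,0,0,0,0],[0,0,0,0,0,0]]'
python3 plan.py
```

```text
time_s: 21.35
eef_pos: [0.5432, -0.1452, 0.3253]
tool_rot: [[0.394, 0.917, -0.062], [0.907, -0.399, -0.134], [-0.148, -0.003, -0.989]]
ft_force: [-0.6, -0.2, -1.3]
width: 0.0241
finger_force: 69.2
time_s: 21.68
eef_pos: [0.5432, -0.1452, 0.3206]
tool_rot: [[0.395, 0.917, -0.061], [0.907, -0.399, -0.134], [-0.148, -0.002, -0.989]]
ft_force: [-0.8, -0.4, -1.6]
width: 0.0245
finger_force: 69.2
time_s: 21.93
eef_pos: [0.5432, -0.1452, 0.3183]
tool_rot: [[0.395, 0.917, -0.061], [0.907, -0.399, -0.134], [-0.148, -0.003, -0.989]]
ft_force: [0.5, -0.2, -0.4]
width: 0.0238
finger_force: 69.2
[ 0.5432 -0.1452  0.3183] [[ 0.3945  0.9168 -0.0614]
 [ 0.907  -0.3993 -0.1342]
 [-0.1475 -0.0028 -0.9891]] [-0.3589  0.1777  1.5858 -0.1502  1.3906  0.0795]
scene [(0.61, array([ 0.5181, -0.2069,  0.1461]), array([-0.0404,  0.0021,  0.1802]))]
side [(0.55, array([ 0.5097, -0.2067,  0.1489]), array([-0.044 , -0.0057,  0.1779]))]
axis -23.534178422125144 -0.002790309571313083
roll [ 0.5153 -0.2081  0.1486]
0.165 [ 0.4181 -0.1655  0.197 ] [ -0.6848 -10.6285  -4.7572]
0.058 [ 0.5163 -0.208   0.197 ] [-0.6644  0.0715 -4.7904]
0.058 [ 0.5163 -0.208   0.147 ] [0.0732 0.0854 0.1549]
wrist [(0.62, array([ 0.4672, -0.1909,  0.2044]))]
side [(0.49, array([ 0.4669, -0.1889,  0.2038]))]
scene [(0.53, array([ 0.516 , -0.2079,  0.1478]))]
```

Creep down to contact.

```bash
for i in 1; do python3 -m jog '[[0.02,0,0.12,0,0,0],[0,0,0,0,0,0],[0,0,0,0,0,0]]'; done
python3 -m jog '[[0.02,0,0.12,0,0,0],[0,0,0,0,0,0],[0,0,0,0,0,0]]'
python3 -m jog '[[0.02,0,0.12,0,0,0],[0,0,0,0,0,0],[0,0,0,0,0,0]]'
```

```text
time_s: 22.68
eef_pos: [0.5432, -0.1451, 0.3171]
tool_rot: [[0.394, 0.917, -0.062], [0.907, -0.399, -0.134], [-0.148, -0.003, -0.989]]
ft_force: [0.0, -0.4, -1.5]
width: 0.0241
finger_force: 69.2
time_s: 22.93
eef_pos: [0.5432, -0.1452, 0.3159]
tool_rot: [[0.395, 0.917, -0.061], [0.907, -0.399, -0.134], [-0.148, -0.003, -0.989]]
ft_force: [-0.1, -0.4, -1.7]
width: 0.0241
finger_force: 69.2
time_s: 23.18
eef_pos: [0.5432, -0.1452, 0.3151]
tool_rot: [[0.395, 0.917, -0.061], [0.907, -0.399, -0.135], [-0.148, -0.002, -0.989]]
ft_force: [-1.2, -1.1, 4.3]
width: 0.0241
finger_force: 69.9
```

```bash
python3 -m jog '[[0,0,0,0,0,0],[0,0,0,0,0,0],[0,0,0,0,0,0],[0,0,0,0,0,0],[0,0,0,0,0,0],[0,0,0,0,0,0]]' -0.1 20
python3 -m jog '[[0,0,-0.5,0,0,0],[0,0,-0.8,0,0,0],[0,0,-1,0,0,0],[0,0,-1.5,0,0,0],[0,0,-2,0,0,0],[0,0,-2.5,0,0,0],[0,0,-2.5,0,0,0],[0,0,-2.5,0,0,0],[0,0,0,0,0,0],[0,0,0,0,0,0]]'
sed -i 's/7.png/8.png/' plan.py; python3 plan.py | grep -v '^0'
```

```text
time_s: 23.68
eef_pos: [0.5432, -0.1451, 0.3147]
tool_rot: [[0.394, 0.917, -0.061], [0.907, -0.399, -0.134], [-0.148, -0.003, -0.989]]
ft_force: [0.3, -0.1, -0.3]
width: 0.0385
finger_force: 0.0
time_s: 24.52
eef_pos: [0.5513, -0.1269, 0.4485]
tool_rot: [[0.395, 0.917, -0.058], [0.907, -0.399, -0.135], [-0.147, 0.001, -0.989]]
ft_force: [0.0, -0.4, -0.1]
width: 0.0381
finger_force: 0.0
[ 0.5513 -0.1269  0.4485] [[ 0.3946  0.917  -0.0582]
 [ 0.907  -0.3989 -0.1352]
 [-0.1472  0.0006 -0.9891]] [-0.3235  0.1299  1.3765 -0.1477  1.6467  0.0765]
scene [(0.98, array([ 0.5144, -0.2093,  0.1459]), array([-0.0447, -0.0012,  0.3126])), (0.28, array([ 0.4329, -0.1274,  0.0206]), array([ 0.0158, -0.1087,  0.4302]))]
side [(0.67, array([ 0.5103, -0.2095,  0.1483]), array([-0.0469, -0.0049,  0.3105])), (0.57, array([ 0.3757, -0.2036, -0.0016]), array([-0.0726, -0.1307,  0.4658]))]
axis -23.510438068626947 0.0005681818985489612
roll [ 0.524  -0.19    0.2787]
wrist [(0.82, array([ 0.4692, -0.1921,  0.204 ]))]
side [(0.47, array([ 0.4693, -0.1865,  0.206 ]))]
scene []
```

View pics/c8.png

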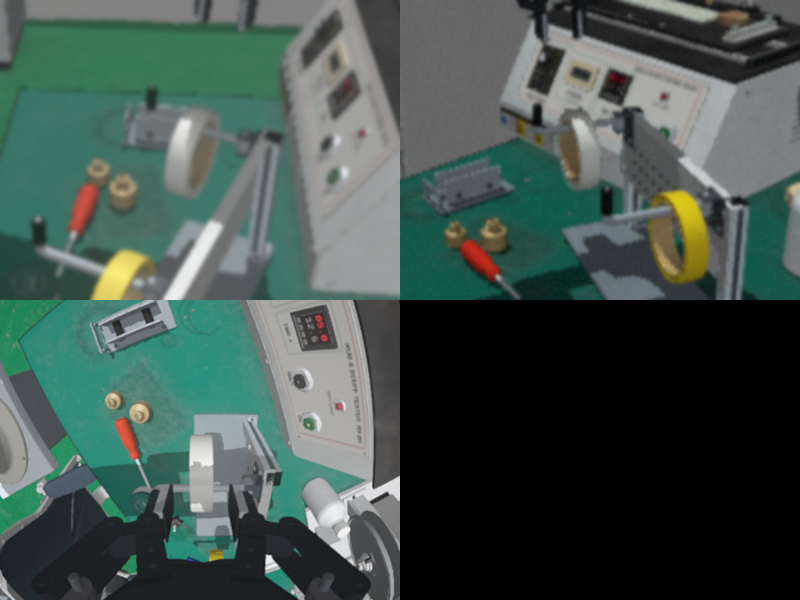

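The roll hangs on the bar at (190,155), behind the stub at (152,97). The arm is still out, the yellow roll, weights and driver are unmoved, and the gripper is clear.

```bash
python3 -m jog '[[0,0,-0.5,0,0,0],[0,0,0,0,0,0],[0,0,0,0,0,0],[0,0,0,0,0,0],[0,0,0,0,0,0],[0,0,0,0,0,0]]'
python3 -c "
from h import *
print(env.pinpoint(env.get_image('side'),'tape_roll_centre')[:1]); print(env.job_done())"
```

```text
time_s: 25.52
eef_pos: [0.5517, -0.1266, 0.4512]
tool_rot: [[0.395, 0.917, -0.061], [0.907, -0.399, -0.134], [-0.148, -0.003, -0.989]]
ft_force: [0.0, -0.4, 0.4]
width: 0.0383
finger_force: 0.0
[{'position': [0.5111, -0.2103, 0.148], 'score': 0.92}]
the job is handed in; nothing more can be done
None
```

The folded arm is swung out to its stop and the white roll hangs on it behind the upturned end. The yellow roll and the other things are where they were, and I handed the job in at about 25.5 s; no verdict came back.

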